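# Make up a stone cutter's job tray

### The job

Make up the job tray: hold the dish up under the chute, push the paddle with it to tip the chute, and keep the chute tipped until every rough stone lies in the dish; in the end the dish with all its stones must stand flat in the wide bay of the tray. Lay all the stone cores crosswise in the narrow bay in one close row that starts against the far end wall, and block the row with the chock, set flat and square right against the last core on the robot's side, so that nothing can roll. Leave the bottle, the cup and the spanner alone.

Things in the scene. Friction and masses are not known exactly. Their poses are not given: they have to be found in the camera images.
- chute: fixed grey stand of a tipping chute. Origin on the bench below the trough's hinge axis (200 mm up), x towards the chute's back (away from its mouth), y along the axis. Two side cheeks, 124 mm over their outsides, undersides at 186 mm, carry the axis; legs and base plate stand only at x from +60 to +190 mm, so the space below the mouth is free
- trough (a joint): tilt of the chute's slippery aluminium trough: 0 level (a spring and its weight return it there) to 0.75 rad, mouth down. Level, it spans x -40 (open mouth) to +130 mm from the axis; 100 mm wide, walls 38 mm, floor 12 mm above the axis. Stones slide off above about 0.4 rad. A paddle rigidly below it tips it when pushed towards the chute's +x, with 3 to 9 N
- chute_lip (a point): middle of the trough's mouth edge, on its floor; moves with the trough. At the full 0.75 rad it is 38 mm before the hinge axis (mouth side) and 18 mm below it
- paddle (a point): middle of the lower edge of the push paddle, a flat plate 80 mm wide reaching 76 mm below the hinge axis, rigid with the trough. Level, it leans 0.36 rad from the vertical to the mouth side, edge 27 mm before the axis and 129 mm above the bench; at the full 0.75 rad it leans 0.39 rad the other way, under the trough. The dish's front wall can push it
- dish: loose white plastic open dish, 130 mm (x) x 120 mm (y), 45 mm high, walls and floor 4 to 5 mm, 0.15 kg, with an upright grip fin on the outside of its -x wall: 14 mm thick (y), 32 mm wide (x from -96 to -64 mm), from the underside up to 70 mm. Origin at the centre of the underside of the dish proper, z up; the front wall is at x = +65 mm
- stone1: chunky piece of rough grey-green stone, about 36 x 31 x 28 mm, 0.06 kg; origin at its centre. Starts on the floor of the chute's trough; None if absent in this run
- stone2: chunky piece of rough grey-green stone, about 36 x 31 x 28 mm, 0.06 kg; origin at its centre. Starts on the floor of the chute's trough; None if absent in this run
- stone3: chunky piece of rough grey-green stone, about 36 x 31 x 28 mm, 0.06 kg; origin at its centre. Starts on the floor of the chute's trough; None if absent in this run
- stone4: chunky piece of rough grey-green stone, about 36 x 31 x 28 mm, 0.06 kg; origin at its centre. Starts on the floor of the chute's trough; None if absent in this run
- tray: fixed plywood job tray 222 mm (x) x 273 mm (y), walls 6 mm thick and 26 mm high (the near, -x, wall only 16 mm), floor top 6 mm above the bench. Origin at the centre of its underside, +x to the far side from the robot. A divider along x parts it into a narrow bay (right, -y) for the cores and a wide bay (left, +y) for the dish
- core_bay (a point): centre of the floor of the narrow bay, axes as the tray's: bay 210 mm (x) x 90 mm (y) inside; its far end wall, against which the row starts, has its inner face at x = +105 mm
- dish_bay (a point): centre of the floor of the wide bay, axes as the tray's: bay 210 mm (x) x 165 mm (y) inside
- rack: fixed flat wooden rack 244 mm (x) x 140 mm (y), board 10 mm thick with battens 5 mm high around and between its three lanes (lane centres at x = -77, 0 and +77 mm, about 70 mm wide, running along y). Origin at the centre of its underside
- core1: solid round bar of drilled, polished stone, a cylinder 40 mm in diameter and 70 mm long, about 0.22 kg, lying on its side; origin at its centre, its x axis along the bar (y and z turn as it rolls). Smooth: it rolls away at a touch. Starts in a lane of the rack, its centre 30 mm above the bench; None if absent in this run
- core2: solid round bar of drilled, polished stone, a cylinder 40 mm in diameter and 70 mm long, about 0.22 kg, lying on its side; origin at its centre, its x axis along the bar (y and z turn as it rolls). Smooth: it rolls away at a touch. Starts in a lane of the rack, its centre 30 mm above the bench; None if absent in this run
- core3: solid round bar of drilled, polished stone, a cylinder 40 mm in diameter and 70 mm long, about 0.22 kg, lying on its side; origin at its centre, its x axis along the bar (y and z turn as it rolls). Smooth: it rolls away at a touch. Starts in a lane of the rack, its centre 30 mm above the bench; None if absent in this run
- chock: loose chock, 0.35 kg: wooden bar 30 mm (x) x 80 mm (y) x 30 mm high, with a steel grip fin on top 14 mm thick (y), 28 mm wide (x), up to 65 mm. Origin at the centre of its underside; its two 80 mm long faces at x = +-15 mm block the cores. Starts on the bench on the robot's side of the tray
- oil_bottle: bystander: bottle 52 mm in diameter, 120 mm high, on the bench beyond the rack; origin at the centre of its underside
- pencil_cup: bystander: white ceramic cup 68 mm in diameter, 85 mm high, beyond the tray; origin at the centre of its underside
- spanner: bystander: spanner 150 mm long lying on the bench near the robot; origin at about its middle
Not all that is in view belongs to the job. Of the things that look like the dish, take the one that is farthest to the robot's right at the start.

How it is judged:
By the outcome, as a careful person would: the job done as asked, in the order asked, and still so for the second after the job is handed in, with the robot touching nothing.
Of stone1, stone2, stone3, stone4 only 2 to 4 are there at a start; the rules pass over those that are not, and their reading is None.
Of core1, core2, core3 only 2 to 3 are there at a start; the rules pass over those that are not, and their reading is None.
At some moment in a run one of core1, core2, core3, chock may be knocked a few centimetres aside while the robot is not near it.
It also fails if it takes over 210 s, if anything falls off the work surface, if the arm or the gripper's body presses on something with over 40 N, if the wrist force passes 120 N, or if a joint passes its speed limit or range.

### The arm

A 6-joint arm with a two-finger parallel gripper is mounted at the origin on the work surface. World frame = base frame: x ahead of the robot, y to its left, z up, the work surface at z = 0. Lengths are in m, angles in degrees, forces in N, time in s.
With the tool pointing down it reaches from about 0.3 to 0.875 m from the base axis. Payload 4.2 kg.
Tool frame: the origin (TCP) lies at the very end of the fingers, on their centre line; the grasp point (between the pads) lies 19 mm behind it; z points along the fingers, y is the line along which they close (so a half turn about z gives the same grasp; the last joint's range is limited). The gripper opens to 85 mm and grips with 20 to 120 N. Pads are 22 mm wide; open, the fingers measure 114 mm over their backs; the gripper's body (76 mm by 85 mm) begins 54 mm behind the grasp point. The pads swing forward as they close: fully open they stand 13 mm farther back than shut.
Start: joints at [-77.578, 18.312, 89.639, -0, 72.044, -1.146], TCP at [0.135, -0.559, 0.231] pointing down, gripper open.
Joint ranges: [-177.97, 177.97], [-48.28, 115.42], [12.27, 149.76], [-77.06, 257.06], [2.81, 150.46], [-146.56, 146.56]. Speed limits (degrees/s): [147.25, 147.25, 180, 180, 180, 180].

### API

Orientations are given as a 3x3 rotation matrix whose columns are the frame's x, y, z axes.
In Python, from cell import arm gives the robot as it stands.
- The arm moves only by the tool apply_moves, never from a script. Its argument "deltas" is a list of rows, each an object with "rot": the turn, a rotation vector about the world's x, y, z scaled (see below), a list of three; "slide": the shift along the world's x, y, z scaled (see below), a list of three; "grip": the opening, from -1 (shut) to 1 (fully open). In form: [{"rot": [rx, ry, rz], "slide": [dx, dy, dz], "grip": grip}, ...]. A call has 1 to 20 rows; each row shifts and turns the commanded pose from where the row before left it; what a row does not reach is not made up. The controller multiplies each number of a shift by 30 mm and each number of a turn by 6 degrees. A row lasts 1/8 s, in which the tool goes at most 62.5 mm and 10.7 degrees, less where a joint would pass 70% of its speed; a pose out of reach is approached as far as the arm can. A call with a number of a shift or a turn outside -1 to 1 is refused whole. A call with a gripper value outside its range is refused whole. The fingers move at their own pace and stop on an object; "squeeze" is the grip in N (left out, the last holds). Time passes only in rows, so rows that do not move let the fingers close. It gives the time, the measured TCP pose, the force, the opening and the grip force at its end, in the units of the state.
- arm.observe(): the state, without advancing time (a new reading comes with each control period).
- arm.snapshot(name): name is "scene" or "top" or "wrist"; returns a dict with "image" (420x560x3 uint8, red, green, blue), "intrinsics" (3x3 intrinsics, pixels), "D" ([k1, k2, p1, p2, k3] as OpenCV has them; the pictures are not rectified), "rvec" (rotation vector, rad) and "tvec" (3), from world to camera coordinates, as OpenCV has them. Camera axes: x right, y down, z forward; pixel columns grow to the right and rows downward; lengths in m; the calibration is good to about 2 mm. A picture is of the moment at which its call begins. There is no depth.
- arm.finish_job(): hands the job in; it is judged then, once.
The state is a dict: "time": time; "qpos": joint angles; "dq": joint speeds; "tau": joint torques, N m; "ee_pos": TCP position; "tcp_rot": TCP orientation; "wrist_force": force on the tool from outside, world axes, zero at the start; "ft_torque": the same for the moment, N m; "finger_gap": finger opening in m; "grip_force": force on a finger pad.
Only numpy, scipy, OpenCV 4.12 (cv2) and the standard library are available. Lean on these libraries where they do the work, as an engineer would, in place of code of your own. Each camera call takes 0.05 s, during which the arm holds its last target. There are 200 camera calls.

## Working session

There is one attempt and no reset: what is moved stays moved. The work goes in short steps, Python scripts to look and compute and a tool call to move; the robot and the scene stay as the last step left them, time stands still between calls to the robot, and variables do not carry over. Pictures are saved under pics/ and viewed, at most 14 in all, crops included, and the job is handed in when it is done.

Besides the shell and the picture viewer there is one more tool, called after "Call:" by a JSON object that holds its "name" and its "arguments". apply_moves: Moves the arm, as the interface text tells. Its arguments: {"type":"object","properties":{"deltas":{"type":"array"},"squeeze":{"type":"number"}},"required":["deltas"]}

```bash
mkdir -p pics; ls
cat > h.py <<'E'
import numpy as np, cv2
from cell import arm
def snap(n,f=None):
    s=arm.snapshot(n)
    if f: cv2.imwrite('pics/'+f,s['image'][:,:,::-1])
    return s
def ray(s,uv):
    uv=np.array(uv,float).reshape(-1,1,2)
    n=cv2.undistortPoints(uv,np.array(s['intrinsics']),np.array(s['D'])).reshape(-1,2)
    R=cv2.Rodrigues(np.array(s['rvec'],float))[0]; t=np.array(s['tvec'],float).ravel()
    d=np.c_[n,np.ones(len(n))]@R
    return -R.T@t,d
def onz(s,uv,z):
    c,d=ray(s,uv); return c+d*((z-c[2])/d[:,2])[:,None]
def proj(s,P):
    return cv2.projectPoints(np.array(P,float).reshape(-1,1,3),np.array(s['rvec'],float),np.array(s['tvec'],float),np.array(s['intrinsics']),np.array(s['D']))[0].reshape(-1,2)
E
python3 - <<'E'
from h import *
a=snap('scene','scene1.png');b=snap('top','top1.png')
for s in(a,b): print(ray(s,[280,210])); print(np.array(s['intrinsics']))
E
```

```text
pics
(array([ 1.38141525, -0.40902547,  1.30465239]), array([[-0.55542206,  0.30224209, -0.77497215]]))
[[541.00973922   0.         283.97716819]
 [  0.         541.00973922 199.56990592]
 [  0.           0.           1.        ]]
(array([0.49579202, 0.03983026, 1.39198849]), array([[ 0.07444128, -0.017728  , -0.99743288]]))
[[412.72267461   0.         270.02831201]
 [  0.         412.72267461 214.95743828]
 [  0.           0.           1.        ]]
```

View pics/scene1.png

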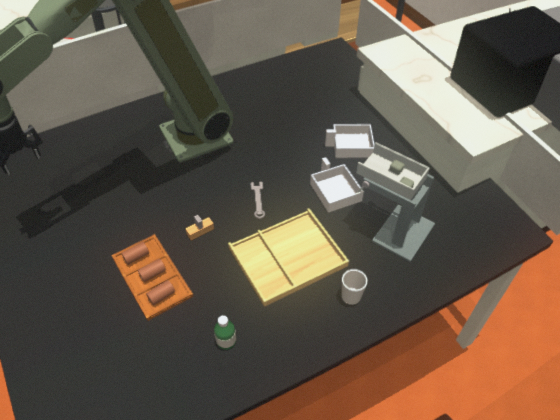

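View pics/top1.png

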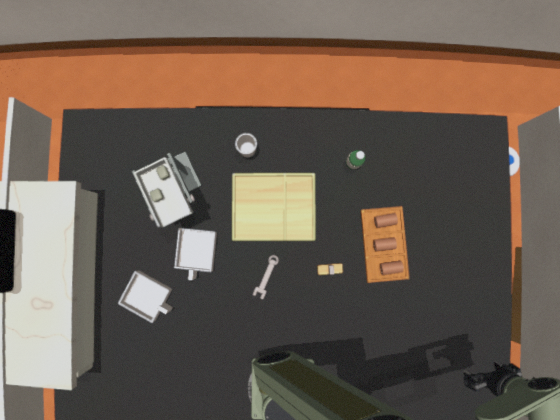

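Run:
```python
from h import *
a=cv2.imread('pics/scene1.png');b=cv2.imread('pics/top1.png')
c1=cv2.resize(b[130:330,110:260],None,fx=3,fy=3,interpolation=cv2.INTER_CUBIC)
c2=cv2.resize(a[110:260,300:440],(400*140//150*600//400,600),interpolation=cv2.INTER_CUBIC)[:, :350]
cv2.imwrite('pics/c1.png',np.hstack([c1,c2]))
s=snap('top');im=cv2.cvtColor(s['image'],cv2.COLOR_RGB2HSV)
def blobs(m,z,name,amin=40):
    n=cv2.findContours(m.astype(np.uint8),cv2.RETR_EXTERNAL,cv2.CHAIN_APPROX_NONE)[0]
    for k in n:
        if cv2.contourArea(k)<amin: continue
        p=onz(s,k.reshape(-1,2),z)[:,:2]
        r=cv2.minAreaRect((p*1000).astype(np.float32))
        print(name,np.round(r[0],1),np.round(r[1],1),round(r[2],1),'px',k.reshape(-1,2).mean(0).round())
H,S,V=im[...,0],im[...,1],im[...,2]
reg=np.zeros(H.shape,bool);reg[115:330,70:500]=1
blobs(reg&(S>60)&(V>130)&(H>18)&(H<35),.026,'tray')
w=reg&(S<60)&(V>150)
blobs(w,.045,'white')
o=reg&(S>90)&(V>60)&(H<18); blobs(o,.015,'orange')
for p in [(385,220),(385,244),(391,268),(375,235),(325,269)]: print(p,im[p[1],p[0]])
```

```text
tray [ 402.9 -128.9] [29.6 33.1] 0.6 px [323. 270.]
tray [ 406.7 -177. ] [29.7 29.9] 0.6 px [338. 268.]
tray [609.8  37.7] [223.7 276.6] 0.8 px [273. 206.]
white [299.5 451. ] [157.8 122.9] 63.1 px [145. 298.]
white [380.6  59.9] [ 35.5 143.4] 69.3 px [266. 276.]
white [447.1 295.4] [122.  163.9] 85.1 px [189. 252.]
white [569.1  85.9] [ 26.2 147.3] 0.8 px [259. 218.]
white [574.2 -46.5] [23.6 79.4] 3.8 px [298. 216.]
white [437.  711.8] [498.6  19. ] 1.9 px [ 71. 254.]
white [650.3 411.4] [211.1 126.3] 25.6 px [156. 190.]
white [733.  315.2] [124.1  30.3] 39.4 px [189. 168.]
white [817.1 132.3] [66.8 68.7] 46.3 px [246. 143.]
orange [ 489.6 -337.3] [249.  147.6] 5.6 px [385. 244.]
(385, 220) [ 10 103 194]
(385, 244) [ 10 101 196]
(391, 268) [ 10 104 194]
(375, 235) [ 14 158 197]
(325, 269) [ 21  92 217]
```

View pics/c1.png

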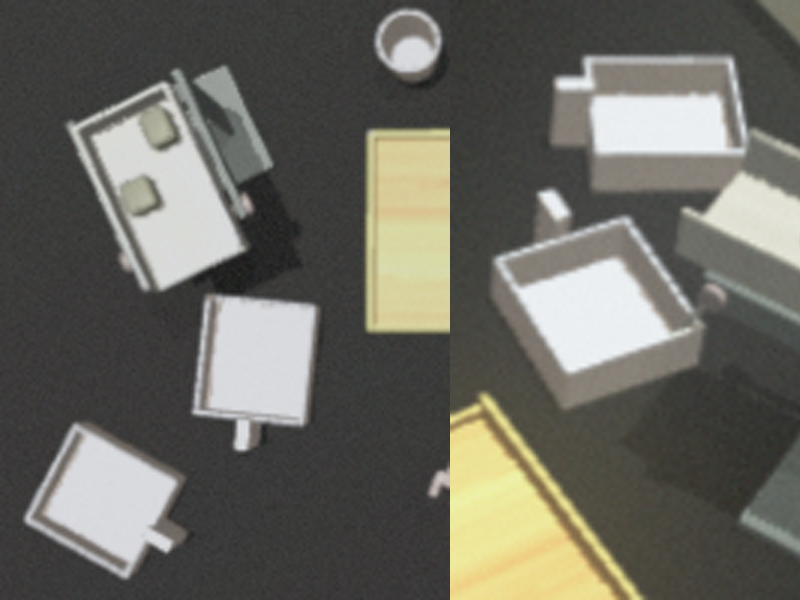

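Run:
```python
from h import *
a=arm.snapshot('scene');b=arm.snapshot('top')
f=lambda x,y:(110+x/3,130+y/3)
pr=f(247,205);pl=f(125,261)
P=onz(b,[pr,pl],.2);print('pins',P.round(4),np.linalg.norm(P[0]-P[1]))
c1,d1=ray(b,[pr]);c2,d2=ray(a,[(365.5,183.8)])
A=np.c_[d1[0],-d2[0]];t=np.linalg.lstsq(A,c2-c1,rcond=None)[0]
print('tri',c1+d1[0]*t[0],c2+d2[0]*t[1])
F=onz(b,[f(153,291),f(246,245)],.212);B=onz(b,[f(70,125),f(168,83)],.250)
print('front',F.round(4),'back',B.round(4))
for p,q in((P[0],P[1]),(F[1],F[0]),(B[1],B[0])):
    v=q-p;print('axis yaw',np.degrees(np.arctan2(-v[0],v[1])),np.linalg.norm(v))
v=B.mean(0)-F.mean(0);print('len yaw',np.degrees(np.arctan2(v[1],v[0])),np.linalg.norm(v[:2]))
# dish rim corners
D=onz(b,[f(195,411),f(207,296),f(317,305),f(305,425)],.045);print('dish',D.round(4),D.mean(0))
for i in range(4):
    v=D[(i+1)%4]-D[i];print(np.degrees(np.arctan2(v[1],v[0])),np.linalg.norm(v))
print('fin',onz(b,[f(245,425)],.07))
```

```text
pins [[0.6154 0.2746 0.2   ]
 [0.5592 0.3935 0.2   ]] 0.13152510312100865
tri [0.6156461  0.27501254 0.19785635] [0.61614676 0.27595195 0.19809161]
front [[0.5301 0.3615 0.212 ]
 [0.5756 0.2722 0.212 ]] back [[0.6846 0.4365 0.25  ]
 [0.7251 0.3435 0.25  ]]
axis yaw 25.300867938485137 0.13152510312100865
axis yaw 27.01598971041486 0.10032926491628714
axis yaw 23.58363089410168 0.10145474029812573
len yaw 25.692632081064282 0.16868268468100256
dish [[0.4046 0.3571 0.045 ]
 [0.5304 0.3468 0.045 ]
 [0.5224 0.2253 0.045 ]
 [0.3918 0.2359 0.045 ]] [0.46229807 0.29126436 0.045     ]
-4.67758586975201 0.12619849560072266
-93.74904163571048 0.12169536332505303
175.38150806914666 0.1310121980523782
83.98614683765157 0.12184764317933905
fin [[0.39247377 0.29675501 0.07      ]]
```

Run:
```python
from h import *
o=arm.observe();print(np.round(o['tcp_rot'],3),o['time'],o['finger_gap'],o['wrist_force'],o['ee_pos'])
```

```text
[[ 0.972  0.235 -0.   ]
 [ 0.235 -0.972  0.001]
 [ 0.    -0.001 -1.   ]] 0.25 0.08563811443669765 [ 0.37305653  0.65357321 -0.04997254] [ 0.13486568 -0.55876311  0.23092725]
```

Call:
{"name": "apply_moves", "arguments": {"deltas": [{"rot":[0,0,0],"slide":[0.7,1,0],"grip":1},{"rot":[0,0,0],"slide":[0.7,1,0],"grip":1},{"rot":[0,0,0],"slide":[0.7,1,0],"grip":1},{"rot":[0,0,0],"slide":[0.7,1,0],"grip":1},{"rot":[0,0,0],"slide":[0.7,1,0],"grip":1},{"rot":[0,0,0],"slide":[0.7,1,0],"grip":1},{"rot":[0,0,0],"slide":[0.7,1,0],"grip":1},{"rot":[0,0,0],"slide":[0.7,1,0],"grip":1},{"rot":[0,0,0],"slide":[0.7,1,0],"grip":1},{"rot":[0,0,0],"slide":[0.7,1,0],"grip":1},{"rot":[0,0,0],"slide":[0.7,1,0],"grip":1},{"rot":[0,0,0],"slide":[0.7,1,0],"grip":1}]}}

```text
time: 1.75
ee_pos: [0.3874, -0.1979, 0.2314]
tcp_rot: [[0.972, 0.235, 0.0], [0.235, -0.972, -0.0], [0.0, 0.0, -1.0]]
wrist_force: [-0.4, -0.4, 0.2]
finger_gap: 0.0853
grip_force: 0.0
```

Call:
{"name": "apply_moves", "arguments": {"deltas": [{"rot":[0,0,-0.3],"slide":[0,1,0],"grip":1},{"rot":[0,0,-0.3],"slide":[0,1,0],"grip":1},{"rot":[0,0,-0.3],"slide":[0,1,0],"grip":1},{"rot":[0,0,-0.3],"slide":[0,1,0],"grip":1},{"rot":[0,0,-0.3],"slide":[0,1,0],"grip":1},{"rot":[0,0,-0.3],"slide":[0,1,0],"grip":1},{"rot":[0,0,-0.3],"slide":[0,1,0],"grip":1},{"rot":[0,0,-0.3],"slide":[0,1,0],"grip":1},{"rot":[0,0,-0.3],"slide":[0,1,0],"grip":1},{"rot":[0,0,-0.3],"slide":[0,1,0],"grip":1},{"rot":[0,0,-0.05],"slide":[0,1,0],"grip":1},{"rot":[0,0,0],"slide":[0,1,0],"grip":1},{"rot":[0,0,0],"slide":[0,1,0],"grip":1},{"rot":[0,0,0],"slide":[0,1,0],"grip":1},{"rot":[0,0,0],"slide":[0,1,0],"grip":1},{"rot":[0,0,0],"slide":[-0.1,1,0],"grip":1},{"rot":[0,0,0],"slide":[-0.05,0.55,0],"grip":1},{"rot":[0,0,0],"slide":[0,0,0],"grip":1}]}}

```text
time: 4.0
ee_pos: [0.3823, 0.2979, 0.2312]
tcp_rot: [[0.997, -0.081, -0.0], [-0.081, -0.997, -0.001], [-0.0, 0.001, -1.0]]
wrist_force: [-0.3, -0.7, -0.0]
finger_gap: 0.0856
grip_force: 0.0
```

Run:
```python
from h import *
s=snap('wrist','w1.png'); o=arm.observe(); print(o['ee_pos'],ray(s,[280,210]))
print(proj(s,[[.3826,.2979,.07]]))
```

```text
[0.38224131 0.29719124 0.23115472] (array([0.46051324, 0.29065929, 0.37423622]), array([[-0.30686748,  0.03746683, -0.95109833]]))
[[282.85535256 191.42235126]]
```

View pics/w1.png

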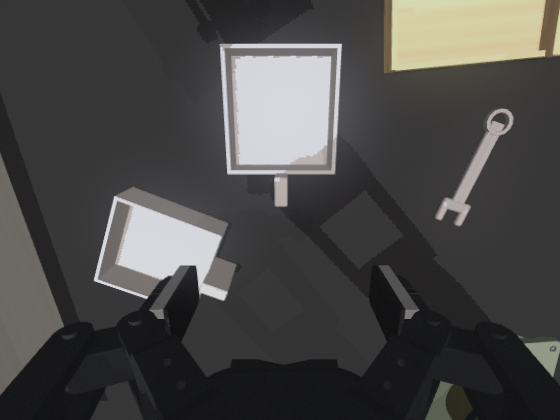

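Call:
{"name": "apply_moves", "arguments": {"deltas": [{"rot":[0,0,0],"slide":[0,0,-1],"grip":0},{"rot":[0,0,0],"slide":[0,0,-1],"grip":0},{"rot":[0,0,0],"slide":[0,0.03,-1],"grip":0},{"rot":[0,0,0],"slide":[0,0,-1],"grip":0},{"rot":[0,0,0],"slide":[0,0,-1],"grip":0},{"rot":[0,0,0],"slide":[0,0,-0.8],"grip":0},{"rot":[0,0,0],"slide":[0,0,-0.6],"grip":0},{"rot":[0,0,0],"slide":[0,0,0],"grip":0},{"rot":[0,0,0],"slide":[0,0,0],"grip":-1},{"rot":[0,0,0],"slide":[0,0,0],"grip":-1},{"rot":[0,0,0],"slide":[0,0,0],"grip":-1},{"rot":[0,0,0],"slide":[0,0,0],"grip":-1},{"rot":[0,0,0],"slide":[0,0,0],"grip":-1},{"rot":[0,0,0],"slide":[0,0,0],"grip":-1}], "squeeze": 100}}

```text
time: 5.8
ee_pos: [0.3833, 0.2989, 0.0406]
tcp_rot: [[0.997, -0.082, 0.002], [-0.082, -0.997, 0.001], [0.002, -0.002, -1.0]]
wrist_force: [1.3, 0.2, 6.5]
finger_gap: 0.0131
grip_force: 98.3
```

Call:
{"name": "apply_moves", "arguments": {"deltas": [{"rot":[0,0,0],"slide":[-0.2,-0.2,0.5],"grip":-1},{"rot":[0,0,0],"slide":[-0.4,-0.4,1],"grip":-1},{"rot":[0,0,0],"slide":[-0.4,-0.4,1],"grip":-1},{"rot":[0,0,0],"slide":[-0.2,-0.2,1],"grip":-1},{"rot":[0,0,0.5],"slide":[0.1,0,0],"grip":-1},{"rot":[0,0,0.5],"slide":[0.1,0,0],"grip":-1},{"rot":[0,0,0.5],"slide":[0.1,-0.05,0],"grip":-1},{"rot":[0,0,0.5],"slide":[0.2,-0.05,0],"grip":-1},{"rot":[0,0,0.5],"slide":[0.2,-0.05,0],"grip":-1},{"rot":[0,0,0.5],"slide":[0.2,-0.05,0],"grip":-1},{"rot":[0,0,0.5],"slide":[0.2,-0.05,0],"grip":-1},{"rot":[0,0,0.5],"slide":[0.2,-0.05,0],"grip":-1},{"rot":[0,0,0.5],"slide":[0.3,-0.05,0],"grip":-1},{"rot":[0,0,0.5],"slide":[0.3,-0.1,0],"grip":-1},{"rot":[0,0,0.03],"slide":[0,0,0],"grip":-1},{"rot":[0,0,0],"slide":[0,0,0],"grip":-1}]}}

```text
time: 7.8
ee_pos: [0.4025, 0.2486, 0.1445]
tcp_rot: [[0.903, 0.429, -0.001], [0.429, -0.903, -0.0], [-0.001, 0.0, -1.0]]
wrist_force: [-0.3, -0.6, -2.5]
finger_gap: 0.0125
grip_force: 97.5
```

Run:
```python
from h import *
b=snap('top');a=snap('scene');w=snap('wrist')
c1=cv2.resize(b['image'][130:280,110:250,::-1],(280,300));c2=cv2.resize(a['image'][100:250,300:450,::-1],(300,300))
w=cv2.resize(w['image'][:,:,::-1],(400,300))
cv2.imwrite('pics/c2.png',np.vstack([np.hstack([c1,c2]),np.pad(w,((0,0),(0,180),(0,0)))]))
```

```text
(no output)
```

View pics/c2.png

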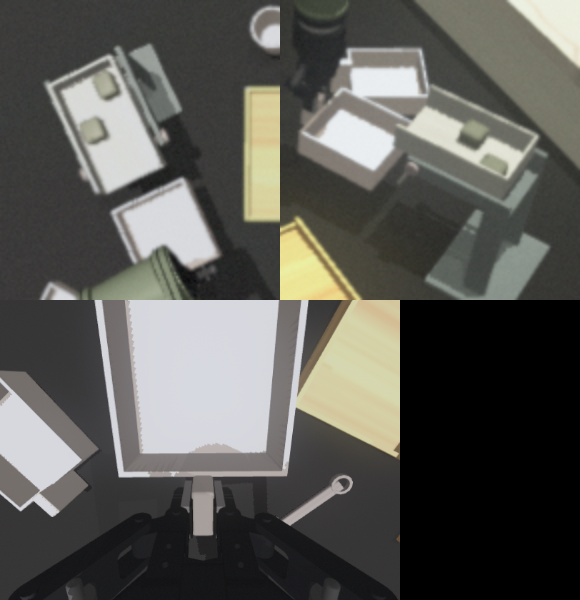

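Call:
{"name": "apply_moves", "arguments": {"deltas": [{"rot":[0,0,0],"slide":[0.49,0.14,0],"grip":-1},{"rot":[0,0,0],"slide":[0.45,0.215,0],"grip":-1},{"rot":[0,0,0],"slide":[0.12,0.057,0],"grip":-1},{"rot":[0,0,0],"slide":[0.12,0.057,0],"grip":-1},{"rot":[0,0,0],"slide":[0.12,0.057,0],"grip":-1},{"rot":[0,0,0],"slide":[0.12,0.057,0],"grip":-1},{"rot":[0,0,0],"slide":[0.12,0.057,0],"grip":-1},{"rot":[0,0,0],"slide":[0.09,0.043,0],"grip":-1},{"rot":[0,0,0],"slide":[0.06,0.029,0],"grip":-1},{"rot":[0,0,0],"slide":[0.06,0.029,0],"grip":-1},{"rot":[0,0,0],"slide":[0.06,0.029,0],"grip":-1},{"rot":[0,0,0],"slide":[0.06,0.029,0],"grip":-1},{"rot":[0,0,0],"slide":[0.06,0.029,0],"grip":-1},{"rot":[0,0,0],"slide":[0.06,0.029,0],"grip":-1},{"rot":[0,0,0],"slide":[0.06,0.029,0],"grip":-1},{"rot":[0,0,0],"slide":[0.06,0.029,0],"grip":-1},{"rot":[0,0,0],"slide":[0.06,0.029,0],"grip":-1},{"rot":[0,0,0],"slide":[0.06,0.029,0],"grip":-1},{"rot":[0,0,0],"slide":[0,0,0],"grip":-1},{"rot":[0,0,0],"slide":[0,0,0],"grip":-1}]}}

```text
time: 10.45
ee_pos: [0.4702, 0.2779, 0.1441]
tcp_rot: [[0.903, 0.429, -0.0], [0.429, -0.903, -0.001], [-0.001, 0.0, -1.0]]
wrist_force: [-3.9, -2.0, -5.5]
finger_gap: 0.0122
grip_force: 101.6
```

Run:
```python
from h import *
b=snap('top');a=snap('scene');w=snap('wrist')
c1=cv2.resize(b['image'][130:280,110:250,::-1],(280,300));c2=cv2.resize(a['image'][100:250,300:450,::-1],(300,300))
w=cv2.resize(w['image'][:,:,::-1],(400,300))
cv2.imwrite('pics/c3.png',np.vstack([np.hstack([c1,c2]),np.pad(w,((0,0),(0,180),(0,0)))]))
```

```text
(no output)
```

View pics/c3.png

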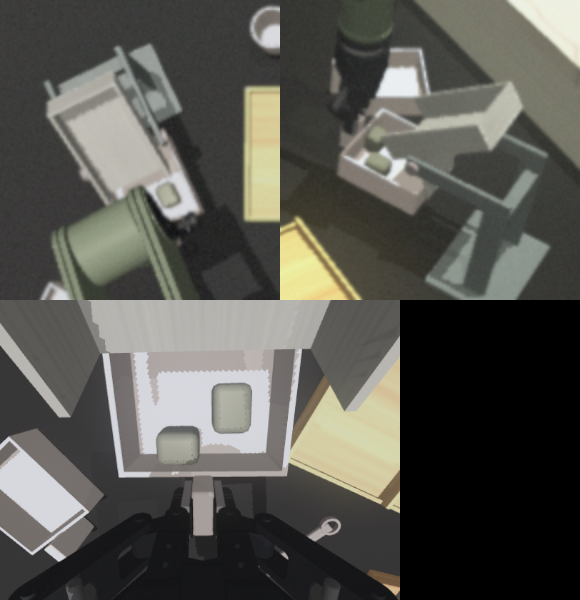

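Call:
{"name": "apply_moves", "arguments": {"deltas": [{"rot":[0,0,0],"slide":[-0.2,-0.1,0],"grip":-1},{"rot":[0,0,0],"slide":[-0.4,-0.19,0],"grip":-1},{"rot":[0,0,0],"slide":[-0.45,-0.215,0],"grip":-1},{"rot":[0,0,0],"slide":[-0.45,-0.215,0],"grip":-1},{"rot":[0,0,0],"slide":[-0.45,-0.215,0],"grip":-1},{"rot":[0,0,0],"slide":[-0.45,-0.215,0],"grip":-1},{"rot":[0,0,0],"slide":[-0.3,-0.15,0],"grip":-1},{"rot":[0,0,-0.22],"slide":[0,-0.3,0],"grip":-1},{"rot":[0,0,-0.4],"slide":[0,-0.6,0],"grip":-1},{"rot":[0,0,-0.5],"slide":[0.2,-0.6,0],"grip":-1},{"rot":[0,0,-0.5],"slide":[0.4,-0.6,0],"grip":-1},{"rot":[0,0,-0.5],"slide":[0.5,-0.6,0],"grip":-1},{"rot":[0,0,-0.5],"slide":[0.6,-0.6,0],"grip":-1},{"rot":[0,0,-0.5],"slide":[0.6,-0.6,0],"grip":-1},{"rot":[0,0,-0.5],"slide":[0.6,-0.5,0],"grip":-1},{"rot":[0,0,-0.3],"slide":[0.6,-0.3,0],"grip":-1},{"rot":[0,0,-0.2],"slide":[0.6,-0.2,0],"grip":-1},{"rot":[0,0,0],"slide":[0.6,0,0],"grip":-1},{"rot":[0,0,0],"slide":[0.4,0,0],"grip":-1},{"rot":[0,0,0],"slide":[0,0,0],"grip":-1}]}}

```text
time: 13.1
ee_pos: [0.543, 0.0922, 0.1441]
tcp_rot: [[1.0, 0.013, -0.0], [0.013, -1.0, -0.0], [-0.0, 0.0, -1.0]]
wrist_force: [-0.2, 0.3, -3.7]
finger_gap: 0.0122
grip_force: 102.0
```

Call:
{"name": "apply_moves", "arguments": {"deltas": [{"rot":[0,0,0],"slide":[0,0,-0.5],"grip":-1},{"rot":[0,0,0],"slide":[0,0,-0.7],"grip":-1},{"rot":[0,0,0],"slide":[0,0,-0.7],"grip":-1},{"rot":[0,0,0],"slide":[0,0,-0.5],"grip":-1},{"rot":[0,0,0],"slide":[0,0,-0.3],"grip":-1},{"rot":[0,0,0],"slide":[0,0,-0.2],"grip":-1},{"rot":[0,0,0],"slide":[0,0,-0.15],"grip":-1},{"rot":[0,0,0],"slide":[0,0,-0.1],"grip":-1},{"rot":[0,0,0],"slide":[0,0,-0.05],"grip":-1},{"rot":[0,0,0],"slide":[0,0,0],"grip":-1}]}}

```text
time: 14.35
ee_pos: [0.5424, 0.0921, 0.0484]
tcp_rot: [[1.0, 0.013, 0.0], [0.013, -1.0, -0.0], [0.0, 0.0, -1.0]]
wrist_force: [0.1, 0.1, -3.1]
finger_gap: 0.0124
grip_force: 102.0
```

Call:
{"name": "apply_moves", "arguments": {"deltas": [{"rot":[0,0,0],"slide":[0,0,-0.05],"grip":-1},{"rot":[0,0,0],"slide":[0,0,-0.02],"grip":-1},{"rot":[0,0,0],"slide":[0,0,0],"grip":-0.5},{"rot":[0,0,0],"slide":[0,0,0],"grip":-0.2},{"rot":[0,0,0],"slide":[0,0,0],"grip":0},{"rot":[0,0,0],"slide":[0,0,0],"grip":0},{"rot":[0,0,0],"slide":[0,0,0.5],"grip":0},{"rot":[0,0,0],"slide":[0,0,1],"grip":0.3},{"rot":[0,0,0],"slide":[0,0,1],"grip":0.6},{"rot":[0,0,0],"slide":[0,0,1],"grip":1},{"rot":[0,0,0],"slide":[0,0,1],"grip":1},{"rot":[0,0,0],"slide":[-0.3,-0.5,1],"grip":1},{"rot":[0,0,0],"slide":[-0.3,-1,1],"grip":1},{"rot":[0,0,0],"slide":[-0.3,-1,0],"grip":1},{"rot":[0,0,0],"slide":[-0.3,-1,0],"grip":1},{"rot":[0,0,0],"slide":[-0.3,-1,0],"grip":1},{"rot":[0,0,0],"slide":[-0.3,-1,0],"grip":1},{"rot":[0,0,0],"slide":[0,-1,0],"grip":1},{"rot":[0,0,0],"slide":[0,-1,0],"grip":1},{"rot":[0,0,0],"slide":[0,0,0],"grip":1}]}}

```text
time: 16.85
ee_pos: [0.4882, -0.1343, 0.2422]
tcp_rot: [[1.0, 0.01, 0.001], [0.01, -1.0, -0.001], [0.001, 0.001, -1.0]]
wrist_force: [0.3, 1.0, 0.6]
finger_gap: 0.0854
grip_force: 0.0
```

Run:
```python
from h import *
b=snap('top','top2.png');a=snap('scene');w=snap('wrist','w2.png')
c1=cv2.resize(b['image'][130:280,200:420,::-1],(440,300));c2=cv2.resize(a['image'][170:320,100:360,::-1],(350,202))
c2=np.pad(c2,((0,98),(0,0),(0,0)))
w=cv2.resize(w['image'][:,:,::-1],(400,300))
cv2.imwrite('pics/c4.png',np.vstack([np.hstack([c1,c2]),np.pad(w,((0,0),(0,390),(0,0)))]))
```

```text
(no output)
```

View pics/c4.png

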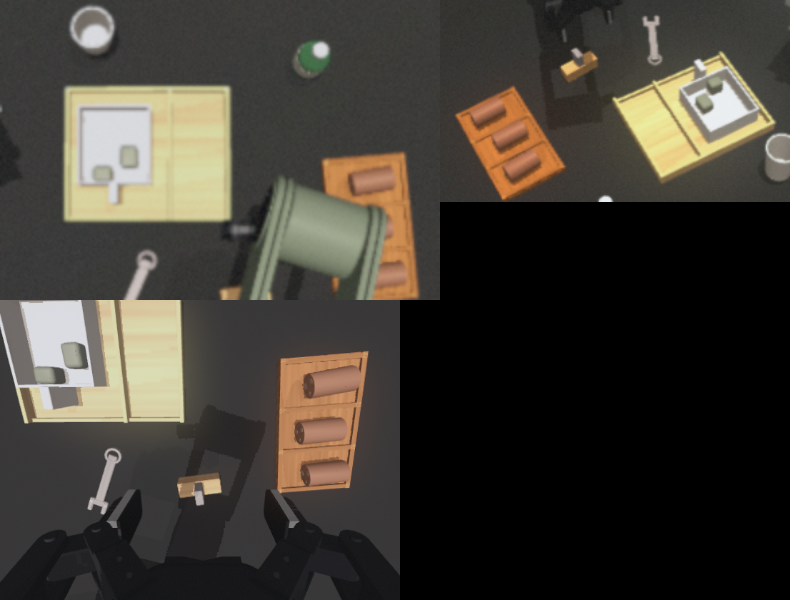

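Call:
{"name": "apply_moves", "arguments": {"deltas": [{"rot":[0,0,0.1],"slide":[-0.2,-0.8,0],"grip":1},{"rot":[0,0,0.1],"slide":[-0.2,-0.8,0],"grip":1},{"rot":[0,0,0.1],"slide":[-0.2,-0.8,0],"grip":1},{"rot":[0,0,0.1],"slide":[-0.2,-0.8,0],"grip":1},{"rot":[0,0,0.1],"slide":[-0.2,-0.8,0],"grip":1},{"rot":[0,0,0.1],"slide":[-0.2,-0.8,0],"grip":1},{"rot":[0,0,0.1],"slide":[-0.2,-0.8,0],"grip":1},{"rot":[0,0,0.1],"slide":[0,0,0],"grip":1},{"rot":[0,0,0],"slide":[0,0,0],"grip":1}]}}

```text
time: 18.12
ee_pos: [0.4466, -0.2997, 0.2413]
tcp_rot: [[0.995, 0.097, 0.0], [0.097, -0.995, 0.001], [0.0, -0.001, -1.0]]
wrist_force: [-0.3, -0.2, 0.2]
finger_gap: 0.0854
grip_force: 0.0
```

```bash
cat > cores.py <<'E'
from h import *
def cores(s,show=None):
    im=cv2.cvtColor(cv2.GaussianBlur(s['image'],(3,3),0),cv2.COLOR_RGB2HSV)
    H,S,V=[im[...,i].astype(int) for i in range(3)]
    m=((H<13)&(S>60)&(S<140)&(V>50)).astype(np.uint8)
    m=cv2.morphologyEx(m,cv2.MORPH_OPEN,np.ones((5,5)))
    out=[]
    for k in cv2.findContours(m,cv2.RETR_EXTERNAL,cv2.CHAIN_APPROX_NONE)[0]:
        a=cv2.contourArea(k)
        if a<150: continue
        r=cv2.minAreaRect((onz(s,k.reshape(-1,2),.03)[:,:2]*1000).astype(np.float32))
        out.append((np.round(r[0],1),np.round(r[1],1),round(r[2],1),k.reshape(-1,2).mean(0).round()))
    if show is not None:
        v=s['image'][:,:,::-1].copy(); v[m>0]=(v[m>0]//2+np.array([0,120,0])).astype(np.uint8); cv2.imwrite('pics/'+show,np.hstack([v[::2,::2],s['image'][::2,::2,::-1]]))
    return out
E
python3 - <<'E'
from cores import *
for r in cores(snap('wrist','w3.png'),'w3m.png'): print(*r)
print(arm.observe()['ee_pos'])
for r in cores(snap('scene')): print('sc',*r)
E
```

```text
[ 449.4 -348.2] [134.7  87. ] 16.2 [323. 181.]
[ 567.9 -337.4] [42.1 76.3] 11.2 [328.  76.]
[ 0.44661371 -0.29968181  0.24134148]
sc [ 569.5 -336.6] [38.2 70.5] 12.6 [160. 292.]
sc [ 490.1 -332.6] [35.2 69. ] 5.0 [151. 270.]
sc [ 413.8 -356.9] [40.1 68.8] 6.2 [134. 253.]
sc [952.5 658.7] [ 43.2 217. ] 3.0 [526. 252.]
```

View pics/w3m.png

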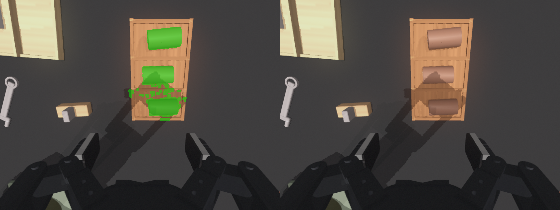

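Call:
{"name": "apply_moves", "arguments": {"deltas": [{"rot":[0,0,0.2],"slide":[0.7,-0.2,0],"grip":1},{"rot":[0,0,0.3],"slide":[0.9,-0.3,-0.5],"grip":1},{"rot":[0,0,0.3],"slide":[0.9,-0.3,-0.8],"grip":1},{"rot":[0,0,0.24],"slide":[0.9,-0.3,-0.9],"grip":1},{"rot":[0,0,0],"slide":[0.67,-0.143,-0.9],"grip":1},{"rot":[0,0,0],"slide":[0,0,-0.9],"grip":1},{"rot":[0,0,0],"slide":[0,0,-0.6],"grip":1},{"rot":[0,0,0],"slide":[0,0,0],"grip":1},{"rot":[0,0,0],"slide":[0,0,0],"grip":1}]}}

```text
time: 19.35
ee_pos: [0.5689, -0.3384, 0.1045]
tcp_rot: [[0.979, 0.204, 0.002], [0.204, -0.979, -0.001], [0.002, 0.002, -1.0]]
wrist_force: [0.4, -0.8, 0.9]
finger_gap: 0.0853
grip_force: 0.0
```

Run:
```python
from cores import *
w=snap('wrist');a=snap('scene')
for r in cores(a): print('sc',*r)
o=arm.observe();print(o['ee_pos'],o['tcp_rot'])
c2=cv2.resize(a['image'][180:320,100:240,::-1],(420,420))
cv2.imwrite('pics/c5.png',np.hstack([cv2.resize(w['image'][:,:,::-1],(380,420))[:, :],c2]))
```

```text
sc [ 570.5 -335.7] [39.3 72.7] 11.9 [160. 292.]
sc [ 491.5 -330.1] [40.9 77.2] 15.3 [152. 269.]
sc [952.5 651.8] [ 42.4 223.7] 3.0 [524. 254.]
[ 0.56896925 -0.33855937  0.10482077] [[ 0.97900869  0.20380499  0.00234642]
 [ 0.20380877 -0.97900957 -0.00149912]
 [ 0.00199164  0.00194588 -0.99999612]]
```

View pics/c5.png

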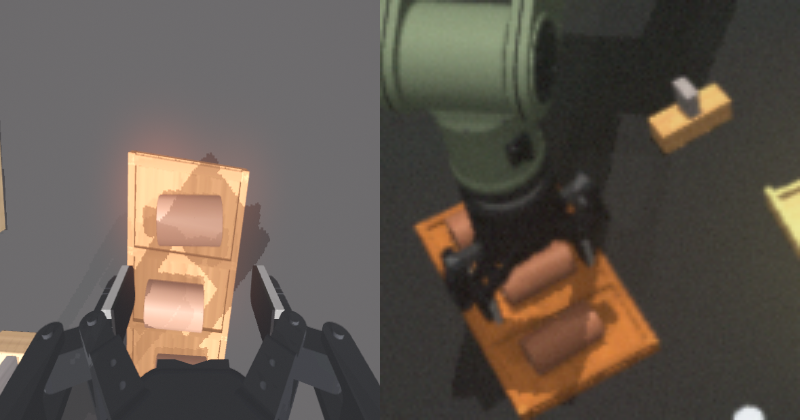

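Call:
{"name": "apply_moves", "arguments": {"deltas": [{"rot":[0,0,0],"slide":[0,0.04,-0.9],"grip":1},{"rot":[0,0,0],"slide":[0,0,-0.9],"grip":1},{"rot":[0,0,0],"slide":[0,0,-0.5],"grip":1},{"rot":[0,0,0],"slide":[0,0,-0.15],"grip":1},{"rot":[0,0,0],"slide":[0,0,0],"grip":1},{"rot":[0,0,0],"slide":[0,0,0],"grip":-1},{"rot":[0,0,0],"slide":[0,0,0],"grip":-1},{"rot":[0,0,0],"slide":[0,0,0],"grip":-1},{"rot":[0,0,0],"slide":[0,0,0],"grip":-1}], "squeeze": 60}}

```text
time: 20.58
ee_pos: [0.5693, -0.3374, 0.0315]
tcp_rot: [[0.979, 0.204, 0.003], [0.204, -0.979, -0.001], [0.002, 0.002, -1.0]]
wrist_force: [-0.7, 0.2, 6.6]
finger_gap: 0.0684
grip_force: 68.8
```

Call:
{"name": "apply_moves", "arguments": {"deltas": [{"rot":[0,0,0],"slide":[0,0,0.4],"grip":-1},{"rot":[0,0,0],"slide":[0,0,0.8],"grip":-1},{"rot":[0,0,0],"slide":[0,0.1,0.9],"grip":-1},{"rot":[0,0,0],"slide":[0.2,0.5,0.6],"grip":-1},{"rot":[0,0,-0.23],"slide":[0.4,1,0],"grip":-1},{"rot":[0,0,-0.3],"slide":[0.4,1,0],"grip":-1},{"rot":[0,0,-0.3],"slide":[0.4,1,0],"grip":-1},{"rot":[0,0,-0.3],"slide":[0.4,1,0],"grip":-1},{"rot":[0,0,-0.3],"slide":[0.4,1,0],"grip":-1},{"rot":[0,0,-0.2],"slide":[0.4,1,0],"grip":-1},{"rot":[0,0,-0.2],"slide":[0.4,1,0],"grip":-1},{"rot":[0,0,0],"slide":[0.4,1,0],"grip":-1},{"rot":[0,0,0],"slide":[0.3,0.7,0],"grip":-1},{"rot":[0,0,0],"slide":[0,0.4,0],"grip":-1},{"rot":[0,0,0],"slide":[0,0,0],"grip":-1}]}}

```text
time: 22.45
ee_pos: [0.6789, -0.0454, 0.1105]
tcp_rot: [[1.0, 0.015, -0.001], [0.015, -1.0, -0.0], [-0.001, 0.0, -1.0]]
wrist_force: [-0.5, -0.0, -2.8]
finger_gap: 0.0686
grip_force: 68.4
```

Run:
```python
from cores import *
w=snap('wrist','w4.png')
P=[]
import math
def T(x,y,z):
    c,s=math.cos(math.radians(.8)),math.sin(math.radians(.8));return (.6098+c*x-s*y,.0377+s*x+c*y,z)
pts=[T(105,0,0)]
pts=[T(x/1000,y/1000,z) for x,y,z in[(105,-130.5,.026),(105,-40.5,.026),(105,-130.5,.006),(105,-40.5,.006),(-105,-130.5,.016),(-105,-40.5,.026)]]
v=w['image'][:,:,::-1].copy()
for p in proj(w,pts): cv2.drawMarker(v,(int(p[0]),int(p[1])),(0,0,255),0,12)
cv2.imwrite('pics/w4m.png',v); print(arm.observe()['ee_pos'])
```

```text
[ 0.67888612 -0.04625538  0.11062838]
```

View pics/w4m.png

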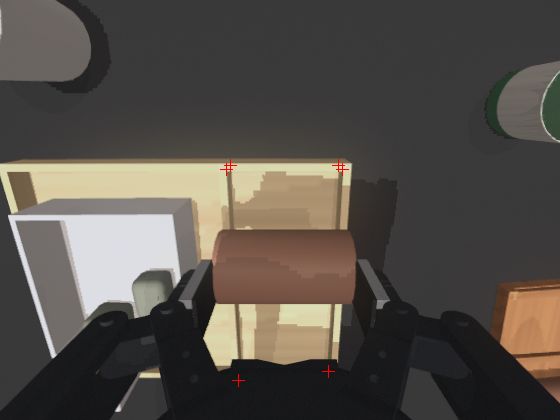

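Call:
{"name": "apply_moves", "arguments": {"deltas": [{"rot":[0,0,0],"slide":[0,-0.03,-0.6],"grip":-1},{"rot":[0,0,0],"slide":[0,0,-0.8],"grip":-1},{"rot":[0,0,0],"slide":[0,0,-0.6],"grip":-1},{"rot":[0,0,0],"slide":[0,0,-0.4],"grip":-1},{"rot":[0,0,0],"slide":[0,0,-0.2],"grip":-1},{"rot":[0,0,0],"slide":[0,0,-0.1],"grip":-1},{"rot":[0,0,0],"slide":[0,0,-0.03],"grip":-1},{"rot":[0,0,0],"slide":[0,0,0],"grip":-1}]}}

```text
time: 23.5
ee_pos: [0.6798, -0.0468, 0.0294]
tcp_rot: [[1.0, 0.014, 0.001], [0.014, -1.0, -0.0], [0.001, 0.0, -1.0]]
wrist_force: [0.2, 0.5, -2.3]
finger_gap: 0.0684
grip_force: 68.4
```

Not yet touching; slide towards the far wall about 1 mm above the floor.

Call:
{"name": "apply_moves", "arguments": {"deltas": [{"rot":[0,0,0],"slide":[0.15,0,-0.03],"grip":-1},{"rot":[0,0,0],"slide":[0.15,0,0],"grip":-1},{"rot":[0,0,0],"slide":[0.1,0,0],"grip":-1},{"rot":[0,0,0],"slide":[0.07,0,0],"grip":-1},{"rot":[0,0,0],"slide":[0,0,0],"grip":-1}]}}

```text
time: 24.12
ee_pos: [0.6936, -0.0469, 0.0279]
tcp_rot: [[1.0, 0.014, -0.0], [0.014, -1.0, -0.0], [-0.0, 0.0, -1.0]]
wrist_force: [0.6, -0.6, -1.6]
finger_gap: 0.0682
grip_force: 68.4
```

Call:
{"name": "apply_moves", "arguments": {"deltas": [{"rot":[0,0,0],"slide":[0.05,0,-0.02],"grip":-1},{"rot":[0,0,0],"slide":[0.05,0,0],"grip":-1},{"rot":[0,0,0],"slide":[0.05,0,0],"grip":-1},{"rot":[0,0,0],"slide":[0,0,0],"grip":-1}]}}

```text
time: 24.62
ee_pos: [0.6955, -0.0469, 0.0275]
tcp_rot: [[1.0, 0.014, -0.006], [0.014, -1.0, -0.0], [-0.006, -0.0, -1.0]]
wrist_force: [-7.9, -0.4, 2.8]
finger_gap: 0.0683
grip_force: 69.2
```

Call:
{"name": "apply_moves", "arguments": {"deltas": [{"rot":[0,0,0],"slide":[-0.06,0,0],"grip":-1},{"rot":[0,0,0],"slide":[0,0,0],"grip":-1},{"rot":[0,0,0],"slide":[0,0,0],"grip":0.8},{"rot":[0,0,0],"slide":[0,0,0],"grip":0.9},{"rot":[0,0,0],"slide":[0,0,0],"grip":0.9},{"rot":[0,0,0],"slide":[0,0,0.3],"grip":0.9},{"rot":[0,0,0],"slide":[0,0,0.8],"grip":1},{"rot":[0,0,0],"slide":[0,0,1],"grip":1},{"rot":[0,0,0],"slide":[0,0,1],"grip":1},{"rot":[0,0,0.1],"slide":[-0.5,-0.7,0.5],"grip":1},{"rot":[0,0,0.1],"slide":[-0.7,-1,0],"grip":1},{"rot":[0,0,0.1],"slide":[-0.7,-1,0],"grip":1}]}}

```text
time: 26.12
ee_pos: [0.639, -0.1286, 0.1365]
tcp_rot: [[0.999, 0.046, 0.002], [0.046, -0.999, -0.001], [0.002, 0.001, -1.0]]
wrist_force: [1.3, -1.1, -0.2]
finger_gap: 0.0852
grip_force: 0.0
```

Run:
```python
from cores import *
for n in('scene','top','wrist'):
    for r in cores(snap(n,n+'5.png')): print(n,*r)
print(arm.observe()['ee_pos'])
```

```text
scene [696.9 -47. ] [33.3 73.1] 0.7 [276. 285.]
scene [ 490.2 -331.9] [35.1 67.7] 5.4 [152. 269.]
scene [ 412.9 -355.8] [37.1 68.6] 8.4 [135. 252.]
scene [951.7 641.9] [ 46.2 244.5] 3.4 [522. 255.]
top [ 411.6 -355.2] [36.4 74.4] 0.4 [391. 267.]
top [ 489.3 -333.2] [37.7 74. ] 6.8 [385. 244.]
top [693.4 -48.1] [30.2 63.4] 0.8 [299. 181.]
wrist [ 411.4 -333.6] [65.3 41.6] 25.4 [454. 405.]
wrist [695.4 -44.6] [37.4 78.4] 0.7 [182. 135.]
[ 0.63875737 -0.12911307  0.1363346 ]
```

Call:
{"name": "apply_moves", "arguments": {"deltas": [{"rot":[0,0,0.1],"slide":[-0.7,-1,0],"grip":1},{"rot":[0,0,0.1],"slide":[-0.7,-1,0],"grip":1},{"rot":[0,0,0.1],"slide":[-0.7,-1,0],"grip":1},{"rot":[0,0,0.1],"slide":[-0.7,-1,0],"grip":1},{"rot":[0,0,0.1],"slide":[-0.7,-1,0],"grip":1},{"rot":[0,0,0.07],"slide":[-0.7,-1,0],"grip":1},{"rot":[0,0,0],"slide":[-0.77,-0.78,0],"grip":1},{"rot":[0,0,0],"slide":[0,0,-0.5],"grip":1},{"rot":[0,0,0],"slide":[0,0,-0.9],"grip":1},{"rot":[0,0,0],"slide":[0,0,-0.6],"grip":1},{"rot":[0,0,0],"slide":[0,0,0],"grip":1}]}}

```text
time: 27.65
ee_pos: [0.4903, -0.3295, 0.0735]
tcp_rot: [[0.994, 0.106, -0.003], [0.106, -0.994, 0.002], [-0.002, -0.003, -1.0]]
wrist_force: [0.1, 0.1, 0.3]
finger_gap: 0.0853
grip_force: 0.0
```

Call:
{"name": "apply_moves", "arguments": {"deltas": [{"rot":[0,0,0],"slide":[0,-0.1,-0.6],"grip":1},{"rot":[0,0,0],"slide":[0,0,-0.5],"grip":1},{"rot":[0,0,0],"slide":[0,0,-0.32],"grip":1},{"rot":[0,0,0],"slide":[0,0,0],"grip":1},{"rot":[0,0,0],"slide":[0,0,0],"grip":-1},{"rot":[0,0,0],"slide":[0,0,0],"grip":-1},{"rot":[0,0,0],"slide":[0,0,0],"grip":-1},{"rot":[0,0,0],"slide":[0,0,0],"grip":-1}]}}

```text
time: 28.65
ee_pos: [0.4908, -0.3347, 0.0337]
tcp_rot: [[0.995, 0.105, 0.002], [0.105, -0.995, -0.001], [0.002, 0.001, -1.0]]
wrist_force: [-0.5, 0.7, 5.6]
finger_gap: 0.0678
grip_force: 68.6
```

Call:
{"name": "apply_moves", "arguments": {"deltas": [{"rot":[0,0,0],"slide":[0,0,0.4],"grip":-1},{"rot":[0,0,0],"slide":[0,0,0.8],"grip":-1},{"rot":[0,0,0],"slide":[0,0.1,0.9],"grip":-1},{"rot":[0,0,0],"slide":[0.3,0.5,0.9],"grip":-1},{"rot":[0,0,-0.17],"slide":[0.5,1,0],"grip":-1},{"rot":[0,0,-0.1],"slide":[0.5,1,0],"grip":-1},{"rot":[0,0,-0.1],"slide":[0.5,1,0],"grip":-1},{"rot":[0,0,-0.1],"slide":[0.5,1,0],"grip":-1},{"rot":[0,0,-0.1],"slide":[0.6,1,0],"grip":-1},{"rot":[0,0,-0.1],"slide":[0.6,1,0],"grip":-1},{"rot":[0,0,-0.1],"slide":[0.6,1,0],"grip":-1},{"rot":[0,0,-0.1],"slide":[0.6,1,0],"grip":-1},{"rot":[0,0,0],"slide":[0.39,0.7,0],"grip":-1},{"rot":[0,0,0],"slide":[0,0.28,0],"grip":-1},{"rot":[0,0,0],"slide":[0,0,-0.5],"grip":-1},{"rot":[0,0,0],"slide":[0,0,-0.9],"grip":-1},{"rot":[0,0,0],"slide":[0,0,-0.8],"grip":-1},{"rot":[0,0,0],"slide":[0,0,-0.5],"grip":-1},{"rot":[0,0,0],"slide":[0,0,-0.2],"grip":-1},{"rot":[0,0,0],"slide":[0,0,0],"grip":-1}]}}

```text
time: 31.15
ee_pos: [0.6428, -0.0473, 0.0357]
tcp_rot: [[1.0, 0.013, -0.0], [0.013, -1.0, -0.0], [-0.0, 0.0, -1.0]]
wrist_force: [-0.9, -0.2, -2.4]
finger_gap: 0.0679
grip_force: 68.4
```

Call:
{"name": "apply_moves", "arguments": {"deltas": [{"rot":[0,0,0],"slide":[0,0,-0.1],"grip":-1},{"rot":[0,0,0],"slide":[0,0,-0.06],"grip":-1},{"rot":[0,0,0],"slide":[0.15,0,0],"grip":-1},{"rot":[0,0,0],"slide":[0.1,0,0],"grip":-1},{"rot":[0,0,0],"slide":[0.1,0,0],"grip":-1},{"rot":[0,0,0],"slide":[0.05,0,0],"grip":-1},{"rot":[0,0,0],"slide":[0.05,0,0],"grip":-1},{"rot":[0,0,0],"slide":[0,0,0],"grip":-1}]}}

```text
time: 32.15
ee_pos: [0.6563, -0.0469, 0.0309]
tcp_rot: [[1.0, 0.014, -0.0], [0.014, -1.0, -0.0], [-0.0, 0.0, -1.0]]
wrist_force: [-0.4, -0.0, -3.4]
finger_gap: 0.0679
grip_force: 68.5
```

Call:
{"name": "apply_moves", "arguments": {"deltas": [{"rot":[0,0,0],"slide":[0.05,0,-0.02],"grip":-1},{"rot":[0,0,0],"slide":[0.05,0,-0.01],"grip":-1},{"rot":[0,0,0],"slide":[0.04,0,0],"grip":-1},{"rot":[0,0,0],"slide":[0,0,0],"grip":-1}]}}

```text
time: 32.65
ee_pos: [0.6568, -0.0468, 0.0298]
tcp_rot: [[1.0, 0.014, -0.009], [0.014, -1.0, 0.0], [-0.009, -0.0, -1.0]]
wrist_force: [-9.1, -0.6, 3.5]
finger_gap: 0.0678
grip_force: 69.2
```

Call:
{"name": "apply_moves", "arguments": {"deltas": [{"rot":[0,0,0],"slide":[-0.08,0,0],"grip":-1},{"rot":[0,0,0],"slide":[0,0,0],"grip":-1},{"rot":[0,0,0],"slide":[0,0,0],"grip":0.8},{"rot":[0,0,0],"slide":[0,0,0],"grip":0.9},{"rot":[0,0,0],"slide":[0,0,0],"grip":0.9},{"rot":[0,0,0],"slide":[0,0,0.3],"grip":0.9},{"rot":[0,0,0],"slide":[0,0,0.8],"grip":1},{"rot":[0,0,0],"slide":[0,0,1],"grip":1},{"rot":[0,0,0],"slide":[0,0,1],"grip":1},{"rot":[0,0,0.1],"slide":[-0.5,-0.7,1],"grip":1},{"rot":[0,0,0.1],"slide":[-0.8,-1,1],"grip":1},{"rot":[0,0,0.1],"slide":[-0.8,-1,1],"grip":1},{"rot":[0,0,0.1],"slide":[-0.8,-1,0],"grip":1},{"rot":[0,0,0.1],"slide":[-0.8,-1,0],"grip":1},{"rot":[0,0,0.1],"slide":[-0.8,-1,0],"grip":1},{"rot":[0,0,0.1],"slide":[-0.8,-1,0],"grip":1},{"rot":[0,0,0.1],"slide":[-0.8,-1,0],"grip":1},{"rot":[0,0,0],"slide":[0,0,0],"grip":1}]}}

```text
time: 34.9
ee_pos: [0.4739, -0.2795, 0.2139]
tcp_rot: [[0.996, 0.094, 0.001], [0.094, -0.996, -0.001], [0.001, 0.001, -1.0]]
wrist_force: [0.6, 0.5, -0.0]
finger_gap: 0.0854
grip_force: 0.0
```

Run:
```python
from cores import *
for n in('scene','top','wrist'):
    for r in cores(snap(n,n+'6.png')): print(n,*r)
print(arm.observe()['ee_pos'])
```

```text
scene [677.4 -47.1] [73.5 72.6] 1.2 [273. 280.]
scene [ 411.  -356.5] [34.1 68.3] 10.9 [135. 252.]
scene [957.1 633.1] [ 41.7 261.6] 3.8 [520. 257.]
top [673.4 -46.7] [70.4 60. ] 0.6 [299. 187.]
wrist [ 409.8 -357.5] [50.  78.5] 8.3 [342. 246.]
wrist [635.7 -66.8] [ 4.1 50.2] 5.0 [78.  2.]
[ 0.4756438  -0.27751712  0.21353967]
```

Call:
{"name": "apply_moves", "arguments": {"deltas": [{"rot":[0,0,0.1],"slide":[-0.6,-0.7,0],"grip":1},{"rot":[0,0,0.15],"slide":[-0.8,-1,-0.5],"grip":1},{"rot":[0,0,0.1],"slide":[-0.7,-0.88,-0.9],"grip":1},{"rot":[0,0,0],"slide":[0,0,-0.9],"grip":1},{"rot":[0,0,0],"slide":[0,0,-0.9],"grip":1},{"rot":[0,0,0],"slide":[0,0,-0.9],"grip":1},{"rot":[0,0,0],"slide":[0,0,-0.5],"grip":1},{"rot":[0,0,0],"slide":[0,0,0],"grip":1}]}}

```text
time: 36.05
ee_pos: [0.4123, -0.3545, 0.0743]
tcp_rot: [[0.991, 0.135, -0.001], [0.135, -0.991, 0.001], [-0.001, -0.001, -1.0]]
wrist_force: [-0.4, -0.9, -0.2]
finger_gap: 0.0854
grip_force: 0.0
```

Run:
```python
from cores import *
w=snap('wrist','w7.png')
for r in cores(w): print(*r)
o=arm.observe();print(o['ee_pos'])
```

```text
[ 408.  -351.1] [51.3 89. ] 5.8 [278. 245.]
[ 457.5 -358.6] [ 8.2 12.2] 16.0 [300. 171.]
[ 497.  -409.1] [78.  12.1] 5.7 [390. 112.]
[ 0.4127439  -0.35511639  0.07524256]
```

View pics/w7.png

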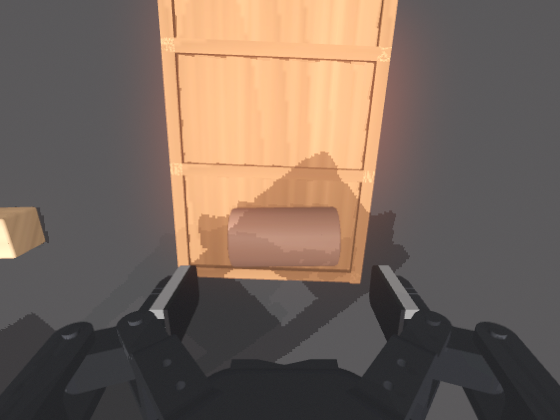

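Core C sits between the fingers (230–340, 205–267), square to the tool. Grip it.

Call:
{"name": "apply_moves", "arguments": {"deltas": [{"rot":[0,0,0],"slide":[0,-0.02,-0.6],"grip":1},{"rot":[0,0,0],"slide":[0,0,-0.5],"grip":1},{"rot":[0,0,0],"slide":[0,0,-0.3],"grip":1},{"rot":[0,0,0],"slide":[0,0,0],"grip":1},{"rot":[0,0,0],"slide":[0,0,0],"grip":-1},{"rot":[0,0,0],"slide":[0,0,0],"grip":-1},{"rot":[0,0,0],"slide":[0,0,0],"grip":-1},{"rot":[0,0,0],"slide":[0,0,0],"grip":-1}]}}

```text
time: 37.1
ee_pos: [0.4127, -0.3564, 0.0341]
tcp_rot: [[0.991, 0.134, 0.002], [0.134, -0.991, -0.002], [0.001, 0.002, -1.0]]
wrist_force: [0.4, 0.5, 6.0]
finger_gap: 0.0681
grip_force: 68.2
```

Call:
{"name": "apply_moves", "arguments": {"deltas": [{"rot":[0,0,0],"slide":[0,0,0.4],"grip":-1},{"rot":[0,0,0],"slide":[0,0,0.8],"grip":-1},{"rot":[0,0,0],"slide":[0.1,0,0.9],"grip":-1},{"rot":[0,0,-0.15],"slide":[0.5,0.5,0.9],"grip":-1},{"rot":[0,0,-0.1],"slide":[0.7,1,0],"grip":-1},{"rot":[0,0,-0.1],"slide":[0.7,1,0],"grip":-1},{"rot":[0,0,-0.1],"slide":[0.7,1,0],"grip":-1},{"rot":[0,0,-0.2],"slide":[0.7,1,0],"grip":-1},{"rot":[0,0,-0.1],"slide":[0.7,1,0],"grip":-1},{"rot":[0,0,-0.2],"slide":[0.6,1,0],"grip":-1},{"rot":[0,0,-0.1],"slide":[0.6,1,0],"grip":-1},{"rot":[0,0,-0.1],"slide":[0.6,1,0],"grip":-1},{"rot":[0,0,0],"slide":[0.3,1,0],"grip":-1},{"rot":[0,0,0],"slide":[0.14,0.78,0],"grip":-1},{"rot":[0,0,0],"slide":[0,0,-0.4],"grip":-1},{"rot":[0,0,0],"slide":[0,0,-0.9],"grip":-1},{"rot":[0,0,0],"slide":[0,0,-0.8],"grip":-1},{"rot":[0,0,0],"slide":[0,0,-0.6],"grip":-1},{"rot":[0,0,0],"slide":[0,0,-0.2],"grip":-1},{"rot":[0,0,0],"slide":[0,0,0],"grip":-1}]}}

```text
time: 39.6
ee_pos: [0.602, -0.048, 0.0357]
tcp_rot: [[1.0, 0.013, -0.001], [0.013, -1.0, -0.0], [-0.001, 0.0, -1.0]]
wrist_force: [1.0, 0.5, -1.5]
finger_gap: 0.0678
grip_force: 68.2
```

Call:
{"name": "apply_moves", "arguments": {"deltas": [{"rot":[0,0,0],"slide":[0,0,-0.1],"grip":-1},{"rot":[0,0,0],"slide":[0,0,-0.06],"grip":-1},{"rot":[0,0,0],"slide":[0.15,0,0],"grip":-1},{"rot":[0,0,0],"slide":[0.1,0,0],"grip":-1},{"rot":[0,0,0],"slide":[0.1,0,0],"grip":-1},{"rot":[0,0,0],"slide":[0.06,0,0],"grip":-1},{"rot":[0,0,0],"slide":[0.05,0,-0.02],"grip":-1},{"rot":[0,0,0],"slide":[0.05,0,0],"grip":-1},{"rot":[0,0,0],"slide":[0,0,0],"grip":-1}]}}

```text
time: 40.72
ee_pos: [0.6163, -0.0474, 0.0303]
tcp_rot: [[1.0, 0.014, -0.003], [0.014, -1.0, 0.0], [-0.003, -0.0, -1.0]]
wrist_force: [-4.6, -0.1, -0.5]
finger_gap: 0.0677
grip_force: 68.4
```

Call:
{"name": "apply_moves", "arguments": {"deltas": [{"rot":[0,0,0],"slide":[0.02,0,-0.02],"grip":-1},{"rot":[0,0,0],"slide":[-0.04,0,0],"grip":-1},{"rot":[0,0,0],"slide":[0,0,0],"grip":0.8},{"rot":[0,0,0],"slide":[0,0,0],"grip":0.9},{"rot":[0,0,0],"slide":[0,0,0],"grip":0.9},{"rot":[0,0,0],"slide":[0,0,0.3],"grip":0.9},{"rot":[0,0,0],"slide":[0,0,0.8],"grip":1},{"rot":[0,0,0],"slide":[0,0,1],"grip":1},{"rot":[0,0,0],"slide":[0,0,1],"grip":1},{"rot":[0,0,0],"slide":[-0.8,-0.3,1],"grip":1},{"rot":[0,0,0],"slide":[-1,-0.5,1],"grip":1},{"rot":[0,0,0],"slide":[-1,-0.5,1],"grip":1},{"rot":[0,0,0],"slide":[-1,-0.5,0],"grip":1},{"rot":[0,0,0],"slide":[-1,-0.5,0],"grip":1},{"rot":[0,0,0],"slide":[-1,-0.5,0],"grip":1},{"rot":[0,0,0],"slide":[-0.6,-0.5,0],"grip":1},{"rot":[0,0,0],"slide":[-0.3,-0.2,0],"grip":1},{"rot":[0,0,0],"slide":[0,0,0],"grip":1}]}}

```text
time: 42.98
ee_pos: [0.4161, -0.1526, 0.2135]
tcp_rot: [[1.0, 0.013, 0.001], [0.013, -1.0, -0.0], [0.001, 0.0, -1.0]]
wrist_force: [0.9, 0.1, 0.1]
finger_gap: 0.0852
grip_force: 0.0
```

Run:
```python
from cores import *
w=snap('wrist','w8.png');o=arm.observe();print(o['ee_pos'])
for s in (w,snap('scene','scene8.png')):
    for r in cores(s): print(*r)
im=cv2.cvtColor(w['image'],cv2.COLOR_RGB2HSV);H,S,V=[im[...,i].astype(int) for i in range(3)]
m=((H>14)&(H<32)&(S>60)&(V>90)).astype(np.uint8);m[380:]=0
for k in cv2.findContours(m,cv2.RETR_EXTERNAL,cv2.CHAIN_APPROX_NONE)[0]:
    if cv2.contourArea(k)>150:
        r=cv2.minAreaRect((onz(w,k.reshape(-1,2),.03)[:,:2]*1000).astype(np.float32));print('w',np.round(r[0],1),np.round(r[1],1),r[2],k.reshape(-1,2).mean(0))
p=proj(w,[[.404,-.153,.065]]);print(p)
v=w['image'][:,:,::-1]
t=snap('top')
c=cv2.resize(t['image'][160:250,220:330,::-1],(440,360))
x,y=p[0].astype(int); x=max(100,min(x,460));y=max(75,min(y,345))
v2=cv2.resize(v[y-75:y+75,x-100:x+100],None,fx=3,fy=3,interpolation=cv2.INTER_CUBIC)
cv2.imwrite('pics/c8.png',v2); print('crop',x-100,y-75)
cv2.imwrite('pics/c8t.png',c)
```

```text
[ 0.41652514 -0.15241382  0.2133992 ]
[657.5 -47.1] [113.4  73. ] 0.2 [269. 275.]
[952.9 660. ] [ 40.6 214.4] 3.0 [526. 253.]
w [ 380.4 -127.2] [36.4 79.1] 9.107401847839355 [261.85245902 215.86065574]
w [ 547.2 -102. ] [15.5 98.2] 82.79451751708984 [233.14634146  59.26829268]
w [548.1 -49. ] [97.2 88.3] 1.307969570159912 [166.53954306  48.3831283 ]
w [542.4  76.5] [ 88.  140.9] 8.751924514770508 [78.83732877 70.78082192]
[[283.18627071 206.36538498]]
crop 183 131
```

View pics/c8.png

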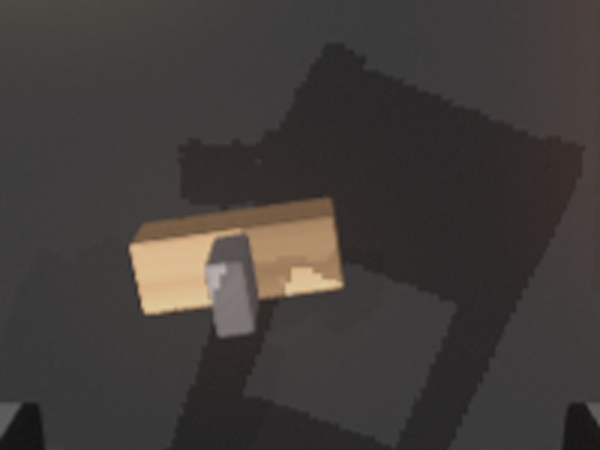

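Run:
```python
from cores import *
w=snap('wrist')
f=lambda x,y:(183+x/3,131+y/3)
T=onz(w,[f(133,243),f(336,213),f(343,287),f(146,315)],.03)[:,:2]*1000
print(T.round(1),T.mean(0))
for i in range(4):
    v=T[(i+1)%4]-T[i];print(np.degrees(np.arctan2(v[1],v[0])),np.linalg.norm(v))
F=onz(w,[f(211,285),f(250,277),f(255,331),f(217,336)],.065)[:,:2]*1000;print(F.mean(0))
for i in range(4):
    v=F[(i+1)%4]-F[i];print(np.degrees(np.arctan2(v[1],v[0])),np.linalg.norm(v))
```

```text
[[ 386.1  -88.2]
 [ 399.2 -166. ]
 [ 369.1 -169.5]
 [ 356.2  -92. ]] [ 377.670848  -128.9537828]
-80.41417110388807 78.91961693804834
-173.34519238729183 30.307116182628814
99.49665222346893 78.59581477824104
7.257246656114212 30.17005330820035
[ 374.38343881 -129.28373644]
-76.88278100041234 13.982514393165118
-175.26092238599685 20.48750539615724
98.96352509378387 13.683394580296312
5.289912941859645 19.459043861116317
```

Call:
{"name": "apply_moves", "arguments": {"deltas": [{"rot":[0,0,0.3],"slide":[-0.4,0.2,0],"grip":0.5},{"rot":[0,0,0.5],"slide":[-0.5,0.3,-0.5],"grip":0.2},{"rot":[0,0,0.4],"slide":[-0.39,0.28,-0.9],"grip":0},{"rot":[0,0,0.21],"slide":[0,0,-0.9],"grip":0},{"rot":[0,0,0],"slide":[0,0,-0.9],"grip":0},{"rot":[0,0,0],"slide":[0,0,-0.8],"grip":0},{"rot":[0,0,0],"slide":[0,0,0],"grip":0}]}}

```text
time: 44.05
ee_pos: [0.3756, -0.1281, 0.0919]
tcp_rot: [[0.987, 0.162, -0.004], [0.162, -0.987, 0.002], [-0.004, -0.002, -1.0]]
wrist_force: [-0.5, 0.2, 0.2]
finger_gap: 0.0428
grip_force: 0.0
```

Run:
```python
from cores import *
w=snap('wrist','w9.png');print(arm.observe()['ee_pos'])
t=snap('top');s=snap('scene')
v=cv2.resize(w['image'][120:400,60:500,::-1],(440,280))
c=cv2.resize(s['image'][190:320,220:360,::-1],(323,300))
cv2.imwrite('pics/c9.png',np.hstack([np.pad(v,((0,20),(0,0),(0,0))),c]))
```

```text
[ 0.37667757 -0.12859532  0.09292589]
```

View pics/c9.png

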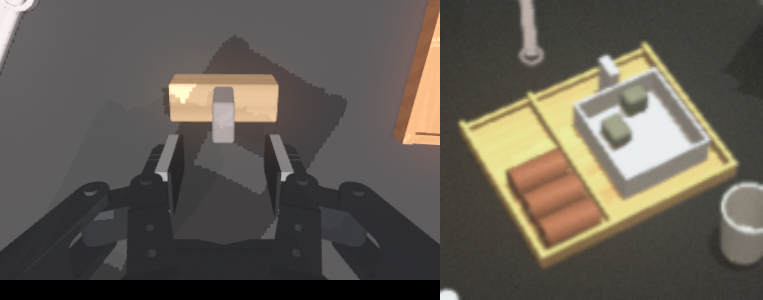

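Call:
{"name": "apply_moves", "arguments": {"deltas": [{"rot":[0,0,0],"slide":[0,0,-0.7],"grip":0},{"rot":[0,0,0],"slide":[0,0,-0.7],"grip":0},{"rot":[0,0,0],"slide":[0,0,-0.44],"grip":0},{"rot":[0,0,0],"slide":[0,0,0],"grip":0},{"rot":[0,0,0],"slide":[0,0,0],"grip":-1},{"rot":[0,0,0],"slide":[0,0,0],"grip":-1},{"rot":[0,0,0],"slide":[0,0,0],"grip":-1},{"rot":[0,0,0],"slide":[0,0,0],"grip":-1},{"rot":[0,0,0],"slide":[0,0,0],"grip":-1}], "squeeze": 90}}

```text
time: 45.32
ee_pos: [0.3779, -0.1291, 0.039]
tcp_rot: [[0.987, 0.16, 0.002], [0.16, -0.987, -0.0], [0.002, 0.001, -1.0]]
wrist_force: [-0.3, 2.6, 5.7]
finger_gap: 0.0125
grip_force: 88.4
```

Call:
{"name": "apply_moves", "arguments": {"deltas": [{"rot":[0,0,0],"slide":[0,0,0.4],"grip":-1},{"rot":[0,0,0],"slide":[0,0,0.8],"grip":-1},{"rot":[0,0,0],"slide":[0,0,0.8],"grip":-1},{"rot":[0,0,-0.2],"slide":[0.4,0.2,0.5],"grip":-1},{"rot":[0,0,-0.2],"slide":[0.8,0.3,0],"grip":-1},{"rot":[0,0,-0.2],"slide":[0.8,0.4,0],"grip":-1},{"rot":[0,0,-0.2],"slide":[0.8,0.4,0],"grip":-1},{"rot":[0,0,-0.2],"slide":[0.8,0.4,0],"grip":-1},{"rot":[0,0,-0.2],"slide":[0.8,0.4,0],"grip":-1},{"rot":[0,0,-0.2],"slide":[0.8,0.3,0],"grip":-1},{"rot":[0,0,0],"slide":[0.7,0.2,0],"grip":-1},{"rot":[0,0,0],"slide":[0.37,0.09,0],"grip":-1},{"rot":[0,0,0],"slide":[0,0,0],"grip":-1},{"rot":[0,0,0],"slide":[0,0,-0.4],"grip":-1},{"rot":[0,0,0],"slide":[0,0,-0.5],"grip":-1},{"rot":[0,0,0],"slide":[0,0,0],"grip":-1}]}}

```text
time: 47.32
ee_pos: [0.5634, -0.0484, 0.0838]
tcp_rot: [[1.0, 0.014, -0.005], [0.014, -1.0, 0.0], [-0.005, -0.0, -1.0]]
wrist_force: [0.5, 0.1, -4.2]
finger_gap: 0.0127
grip_force: 87.9
```

Run:
```python
from cores import *
w=snap('wrist','w10.png');print(arm.observe()['ee_pos'])
cv2.imwrite('pics/c10.png',w['image'][:,:,::-1])
for r in cores(snap('scene')): print(*r)
```

```text
[ 0.5643265  -0.04842939  0.08472915]
[656.4 -47.4] [ 74.8 115.5] 89.4 [269. 275.]
[952.6 663.4] [ 41.6 200.6] 2.6 [527. 252.]
```

View pics/c10.png

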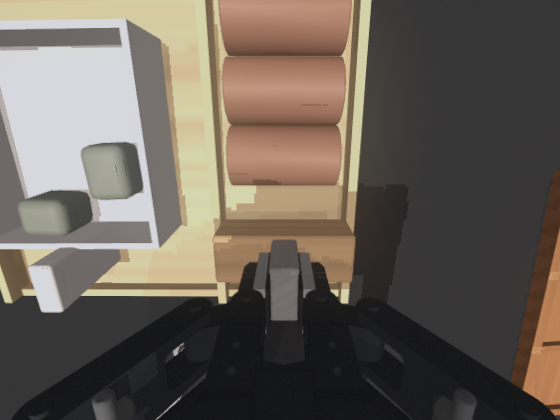

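Call:
{"name": "apply_moves", "arguments": {"deltas": [{"rot":[0,0,0],"slide":[0,0,-0.5],"grip":-1},{"rot":[0,0,0],"slide":[0,0,-0.4],"grip":-1},{"rot":[0,0,0],"slide":[0,0,-0.25],"grip":-1},{"rot":[0,0,0],"slide":[0,0,-0.1],"grip":-1},{"rot":[0,0,0],"slide":[0,0,0],"grip":-1}]}}

```text
time: 48.05
ee_pos: [0.5655, -0.0484, 0.0482]
tcp_rot: [[1.0, 0.015, -0.0], [0.015, -1.0, -0.0], [-0.0, 0.0, -1.0]]
wrist_force: [0.1, 0.1, -4.0]
finger_gap: 0.0123
grip_force: 87.9
```

Call:
{"name": "apply_moves", "arguments": {"deltas": [{"rot":[0,0,0],"slide":[0,0,-0.06],"grip":-1},{"rot":[0,0,0],"slide":[0.12,0,0],"grip":-1},{"rot":[0,0,0],"slide":[0.12,0,0],"grip":-1},{"rot":[0,0,0],"slide":[0.1,0,0],"grip":-1},{"rot":[0,0,0],"slide":[0.06,0,0],"grip":-1},{"rot":[0,0,0],"slide":[0.05,0,0],"grip":-1},{"rot":[0,0,0],"slide":[0.05,0,0],"grip":-1},{"rot":[0,0,0],"slide":[0,0,0],"grip":-1}]}}

```text
time: 49.05
ee_pos: [0.5805, -0.0484, 0.0465]
tcp_rot: [[1.0, 0.015, 0.0], [0.015, -1.0, -0.0], [0.0, 0.0, -1.0]]
wrist_force: [-0.5, 0.1, -3.7]
finger_gap: 0.0127
grip_force: 87.9
```

Call:
{"name": "apply_moves", "arguments": {"deltas": [{"rot":[0,0,0],"slide":[0.05,0,-0.02],"grip":-1},{"rot":[0,0,0],"slide":[0.05,0,-0.02],"grip":-1},{"rot":[0,0,0],"slide":[0.05,0,0],"grip":-1},{"rot":[0,0,0],"slide":[0,0,0],"grip":-1}]}}

```text
time: 49.55
ee_pos: [0.5815, -0.0483, 0.0452]
tcp_rot: [[1.0, 0.015, -0.008], [0.015, -1.0, 0.0], [-0.008, -0.0, -1.0]]
wrist_force: [-9.0, 0.4, 3.7]
finger_gap: 0.0125
grip_force: 89.1
```

Call:
{"name": "apply_moves", "arguments": {"deltas": [{"rot":[0,0,0],"slide":[-0.05,0,-0.02],"grip":-1},{"rot":[0,0,0],"slide":[0,0,0],"grip":-1},{"rot":[0,0,0],"slide":[0,0,0],"grip":-0.5},{"rot":[0,0,0],"slide":[0,0,0],"grip":-0.2},{"rot":[0,0,0],"slide":[0,0,0],"grip":0},{"rot":[0,0,0],"slide":[0,0,0],"grip":0},{"rot":[0,0,0],"slide":[0,0,0.4],"grip":0},{"rot":[0,0,0],"slide":[0,0,0.8],"grip":0},{"rot":[0,0,0],"slide":[0,0,1],"grip":0},{"rot":[0,0,0],"slide":[0,0,1],"grip":0},{"rot":[0,0,0],"slide":[-0.5,0,1],"grip":0},{"rot":[0,0,0],"slide":[-1,-0.5,1],"grip":0},{"rot":[0,0,0],"slide":[-1,-0.5,0.5],"grip":0},{"rot":[0,0,0],"slide":[-1,-0.5,0],"grip":0},{"rot":[0,0,0],"slide":[0,0,0],"grip":0}]}}

```text
time: 51.42
ee_pos: [0.4768, -0.094, 0.217]
tcp_rot: [[1.0, 0.013, 0.001], [0.013, -1.0, -0.001], [0.001, 0.001, -1.0]]
wrist_force: [0.7, -0.5, 1.3]
finger_gap: 0.0428
grip_force: 0.0
```

Run:
```python
from cores import *
o=arm.observe();print(o['ee_pos'],o['time'])
def dark(s,n):
    # wood-coloured / core mask classification sampled along the bay centre line from near to far
    import math
    for z,name in((.046,'coretop'),(.036,'chocktop')):
        xs=np.arange(.55,.72,.004);p=proj(s,[[x,-.0478+.035*0+ .0,z] for x in xs] if z>.04 else [[x,-.07,z] for x in xs])
        im=cv2.cvtColor(s['image'],cv2.COLOR_RGB2HSV)
        print(n,name,[(int(x*1000),*im[int(round(v)),int(round(u))]) for x,(u,v) in zip(xs,p) if 0<=round(v)<420 and 0<=round(u)<560][::2])
w=snap('wrist','w11.png');s=snap('scene','s11.png');t=snap('top','t11.png')
for q in(w,s,t):
    for r in cores(q): print(*r)
dark(w,'w')
im=cv2.cvtColor(t['image'],cv2.COLOR_RGB2HSV)
m=((im[...,1]<60)&(im[...,2]>150)).astype(np.uint8);m[:165]=0;m[250:]=0;m[:,:225]=0;m[:,320:]=0
for k in cv2.findContours(m,cv2.RETR_EXTERNAL,cv2.CHAIN_APPROX_NONE)[0]:
    if cv2.contourArea(k)>100: r=cv2.minAreaRect((onz(t,k.reshape(-1,2),.051)[:,:2]*1000).astype(np.float32));print('dish',r)
```

```text
[ 0.47681806 -0.09395999  0.21702084] 51.425
[627.7 -46. ] [61.3 73. ] 0.6 [237.  33.]
[656.4 -47.9] [116.5  74. ] 0.7 [269. 275.]
[954.2 648.2] [ 39.7 231.4] 2.6 [523. 255.]
[655.1 -48.5] [107.1  63.3] 0.6 [299. 193.]
w coretop [(550, np.uint8(25), np.uint8(57), np.uint8(219)), (558, np.uint8(22), np.uint8(64), np.uint8(219)), (566, np.uint8(16), np.uint8(84), np.uint8(139)), (574, np.uint8(5), np.uint8(14), np.uint8(203)), (582, np.uint8(5), np.uint8(15), np.uint8(205)), (590, np.uint8(8), np.uint8(15), np.uint8(206)), (598, np.uint8(10), np.uint8(71), np.uint8(147)), (606, np.uint8(10), np.uint8(100), np.uint8(174)), (614, np.uint8(10), np.uint8(86), np.uint8(196)), (622, np.uint8(10), np.uint8(96), np.uint8(184)), (630, np.uint8(10), np.uint8(106), np.uint8(142)), (638, np.uint8(10), np.uint8(103), np.uint8(144)), (646, np.uint8(9), np.uint8(101), np.uint8(166))]
w chocktop [(550, np.uint8(26), np.uint8(57), np.uint8(219)), (558, np.uint8(27), np.uint8(54), np.uint8(219)), (566, np.uint8(17), np.uint8(86), np.uint8(208)), (574, np.uint8(20), np.uint8(76), np.uint8(218)), (582, np.uint8(20), np.uint8(74), np.uint8(218)), (590, np.uint8(20), np.uint8(76), np.uint8(217)), (598, np.uint8(11), np.uint8(102), np.uint8(137)), (606, np.uint8(11), np.uint8(99), np.uint8(168)), (614, np.uint8(10), np.uint8(89), np.uint8(191)), (622, np.uint8(10), np.uint8(92), np.uint8(188)), (630, np.uint8(9), np.uint8(104), np.uint8(165)), (638, np.uint8(9), np.uint8(106), np.uint8(130)), (646, np.uint8(10), np.uint8(101), np.uint8(167)), (654, np.uint8(10), np.uint8(91), np.uint8(190))]
dish ((608.2105102539062, 95.96741485595703), (163.7042236328125, 127.0691146850586), 0.7374047636985779)
```

```bash
python3 -c "
from cell import arm
print(arm.finish_job())"
```

```text
the job is handed in; nothing more can be done
None
```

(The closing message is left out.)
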